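Put the stopwatch on the timing stand

ROBOT

A 6-joint arm with a two-finger parallel gripper is mounted at the origin on the work surface. World frame = base frame: x ahead of the robot, y to its left, z up, the work surface at z = 0. Lengths are in m, angles in degrees, forces in N, time in s.
With the tool pointing down it reaches from about 0.35 to 0.875 m from the base axis. Payload 4.2 kg.
Tool frame: the origin (TCP) lies on the mounting face of the last link; the fingertips stand 182 mm ahead of it and the grasp point (between the pads) lies 164 mm ahead of it (r.tcp_to_grasp is the distance from the TCP to the grasp point, in m); z points along the fingers, y is the line along which they close (so a half turn about z gives the same grasp; the last joint's range is limited). The gripper opens to 87 mm and grips with 3 to 60 N. Pads are 19 mm wide; open, the fingers measure 117 mm over their backs; the gripper's body (75 mm by 190 mm) begins 51 mm behind the grasp point.
Start: joints at [-61.616, 22.042, 0.453, 0, -68.411, -14.817], TCP at [0.147, -0.608, 0.405] pointing down, gripper open.
Joint ranges: [-179.83, 179.83], [-69.29, 118.12], [-61.27, 80.66], [-181.25, 117.63], [-171.15, -9.14], [-177.46, 177.46]. Speed limits (degrees/s): [159.86, 159.86, 180, 180, 180, 180].

INTERFACE

Orientations are given as a 3x3 rotation matrix whose columns are the frame's x, y, z axes.
In Python, from station import sense, eyes, r gives the robot as it stands.
- The arm moves only by the tool jog_arm, never from a script. Its argument "increments" is a list of rows, each a list of 4 numbers: the shift along the tool's x, y, z normalised to -1 to 1, where 1 is 0.02 m, then the turn about the tool's z normalised to -1 to 1, where 1 is 0.08 rad. A call has 1 to 10 rows; each row shifts and turns the commanded pose from where the row before left it, along the tool's axes as they then stand; what a row does not reach is not made up. A row lasts 1/10 s, in which the tool goes at most 50 mm and 8.59 degrees, less where a joint would pass 70% of its speed; a pose out of reach is approached as far as the arm can. A call with a number of a shift or a turn outside -1 to 1 is refused whole. A call with a gripper value outside its range is refused whole. "grip" is the finger opening in mm, from 0 to 87, set as the call begins (left out, the last holds). The fingers move at their own pace and stop on an object; the grip force is fixed at half the most. Time passes only in rows, so rows that do not move let the fingers close. It gives the time, the measured TCP pose, the force, the opening and the grip force at its end, in the units of the state.
- sense(): the state, without advancing time (a new reading comes with each control period).
- eyes.capture(name): name is "side" or "top" or "wrist"; returns the picture (400x640x3 uint8, blue, green, red); there is no depth.
- eyes.get_calibration(name): a dict with "camera_matrix" (3x3 intrinsics, pixels), "R" (3x3) and "t" (3): a world point X has camera coordinates R X + t; the wrist camera has in their place "T_tool_cam" (4x4, takes a point from camera to tool coordinates, whose origin is the TCP and whose axes are the flange's). Camera axes: x right, y down, z forward; pixel columns grow to the right and rows downward; lengths in m; the calibration is good to about 2 mm. A picture is of the moment at which its call begins: read the wrist's pose just before it. get_calibration takes no time and is no camera call.
- r.finish_job(): hands the job in; it is judged then, once.
Trained networks look in the newest picture that a camera, given by its name, has taken for a name from the list of things; names that differ only in an ending like _2 or _b are one class to them, and where a whole thing is asked for, a point or a joint stands for the part that bears it (a point fixed in the world has none). Each returns a list of dicts, best first, with "conf" (0 to 1); they miss things now and then, are a little off and sometimes report something else, mostly with a low value. They report only what shows in the picture. A call takes as long as a camera call.
- eyes.spot_in(camera, name): "centre" ([x, y, z] in m, in world coordinates, good to about 4 mm: the middle of the surface that is visible of it).
- eyes.outline_of(camera, name): "mask" (400x640 bool, what is visible of it).
The state is a dict: "time_s": time; "joints": joint angles; "joint_velocities": joint speeds; "effort": joint torques, N m; "tcp_pos": TCP position; "ee_rot": TCP orientation; "wrist_force": force on the tool from outside, world axes, zero at the start; "moment": the same for the moment, N m; "gripper_width": opening from 0.0 (shut) to 1.0 (fully open); "gripper_force": force on a finger pad.
Only numpy, scipy, OpenCV 4.12 (cv2) and the standard library are available. Lean on these libraries where they do the work, as an engineer would, in place of code of your own. Each camera call takes 0.05 s, during which the arm holds its last target. There are 200 camera calls.

TASK

Pull the sliding jaw of the sloped timing stand all the way up, then lay the stopwatch dial up on the round rubber pad, down against the two stop pins, turned so that its crown points straight up the slope at the rib in the middle of the jaw. Let go of the watch, slide the jaw down until it rests against the crown, then press the start button of the timing machine. Leave the other things on the bench where they are.

Things in the scene. Friction and masses are not known exactly. Their poses are not given: they have to be found in the camera images.
- stopwatch: Steel stopwatch: round case 58 mm across and 24 mm thick with a white dial on top, about 0.16 kg, lying dial up on the 3 mm thick pale teal mat. A 15 mm thick crown on a stem sticks out of its side to 49 mm from the case's centre, 78 mm long in all. Origin: centre of the underside; z out of the dial, x towards the crown.
- crown (a point): Centre of the flat outer end of the stopwatch's crown, 49 mm from the case's axis and 12 mm above its underside.
- stand_head: Sloped aluminium bed of the timing stand, 180 x 110 mm, tilted 30 degrees, its high end nearest the robot, on a grey foot. Origin: centre of the top of its round black rubber pad (44 mm across, 14 mm above the bed), 85 mm above the bench. x points up the slope, roughly towards the robot, y across it, z square out of the bed, leaning away from the robot.
- stop_pins (a point): Point midway between the stand's two upright 10 mm thick round-topped steel stop pins, on the down-slope side of the pad; bed's axes. The pins stand at x = -27 mm, y = +-21 mm of the bed frame, up to z = 17 mm; this point is at x = -27, y = 0, z = 0. A watch case touching both pins is centred on the pad to 1 mm.
- jaw (a joint): Sliding steel jaw on the stand, moves along the bed's x: 0 = fully down the slope (face 35 mm from the pad's centre), 0.05 = all the way up. It stays where it is left and needs about 2 N. It touches the crown of a rightly laid watch at about 0.014.
- jaw_face (a point): Middle of the jaw's flat upright contact face (26 mm wide, from z = -13 to 25 mm of the bed frame), 12 mm above the pad's top; same axes as the bed. A black rib on the jaw's top edge marks the middle. The jaw lies on the up-slope side of this face.
- jaw_knob (a point): Point to grip on the jaw's upright black knob, 18 mm thick round post square to the bed, 34 mm up the slope from the face. This point is 30 mm above the pad's top, the knob's top is at 41 mm and the jaw's carriage below it at -4 mm. Same axes as the bed.
- start (a joint): Push of the timing machine's start button: 0 = out, 0.006 = fully in (5 N); it springs back.
- start_top (a point): Centre of the top of the start button: white, 32 mm across, on the flat top (70 mm high) of the grey timing machine, in front of its upright screen. Pressed straight down.
- tin: Bystander: plain round aluminium tin, 58 mm across, 24 mm high, no crown, on the mat.
- loupe: Bystander: black loupe, 36 mm across, 34 mm high.
- blower: Bystander: terracotta-coloured rubber blower, 56 mm across, 100 mm high.
- screwdriver: Bystander: screwdriver 160 mm long, lying.
- oil_bottle: Bystander: small oil bottle, 32 mm across, 55 mm high.
- parts_dish: Bystander: white dish, 70 mm across, 25 mm high.
- case_wrench: Bystander: flat wrench 150 mm long, lying.

How it is judged:
By the outcome, as a careful person would: the job done as asked, in the order asked, and still so for the second after the job is handed in, with the robot touching nothing.
It also fails if it takes over 64 s, if anything falls off the work surface, if the arm or the gripper's body presses on something with over 40 N, if the wrist force passes 120 N, or if a joint passes its speed limit or range.

## Working session

There is one attempt and no reset: what is moved stays moved. The work goes in short steps, Python scripts to look and compute and a tool call to move; the robot and the scene stay as the last step left them, time stands still between calls to the robot, and variables do not carry over. Pictures are saved under pics/ and viewed, at most 10 in all, crops included, and the job is handed in when it is done.

Besides the shell and the picture viewer there is one more tool, called as name([rows], argument=value, ...), one row to a line, values as JSON. jog_arm: Moves the arm, as the interface text tells. Its arguments: {"type":"object","properties":{"increments":{"type":"array"},"grip":{"type":"number"}},"required":["increments"]}

```bash
mkdir -p pics; cat > h.py <<'E'
import numpy as np, cv2
from station import sense, eyes, r
names=["stopwatch","crown","stand_head","jaw","jaw_knob","jaw_face","stop_pins","start_top","tin","loupe","blower","screwdriver","oil_bottle","parts_dish","case_wrench"]
def ray(cam,px,z):
    c=eyes.get_calibration(cam);K=np.array(c["camera_matrix"]);R=np.array(c["R"]);t=np.array(c["t"])
    d=R.T@np.linalg.inv(K)@np.array([px[0],px[1],1.]);o=-R.T@t
    return o+d*(z-o[2])/d[2]
def proj(cam,X):
    c=eyes.get_calibration(cam);p=np.array(c["camera_matrix"])@(np.array(c["R"])@np.array(X)+np.array(c["t"]));return p[:2]/p[2]
E
python3 - <<'E'
from h import *
np.set_printoptions(precision=4,suppress=True)
for c in ["top","side"]:
    im=eyes.capture(c);cv2.imwrite(f"pics/{c}0.png",im)
    for n in names:
        o=[(np.round(d["centre"],3).tolist(),round(d["conf"],2)) for d in eyes.spot_in(c,n)[:2]]
        print(c,n,o)
s=sense();print(s["time_s"],s["tcp_pos"],s["ee_rot"],r.tcp_to_grasp)
E
```

```text
top stopwatch [([0.471, 0.223, 0.029], 0.65)]
top crown [([0.474, 0.219, 0.031], 0.7)]
top stand_head [([0.526, -0.113, 0.108], 0.6)]
top jaw [([0.52, -0.117, 0.125], 0.76)]
top jaw_knob [([0.519, -0.12, 0.126], 0.61)]
top jaw_face [([0.474, 0.222, 0.03], 0.61), ([0.523, -0.117, 0.124], 0.48)]
top stop_pins [([0.52, -0.12, 0.11], 0.73)]
top start_top [([0.537, -0.396, 0.09], 0.64), ([0.725, 0.065, 0.007], 0.21)]
top tin [([0.626, 0.238, 0.025], 0.62), ([0.522, -0.116, 0.12], 0.23)]
top loupe [([0.471, 0.219, 0.029], 0.45)]
top blower [([0.733, 0.234, 0.045], 0.66)]
top screwdriver [([0.399, -0.23, 0.026], 0.52)]
top oil_bottle [([0.737, -0.195, 0.039], 0.52)]
top parts_dish [([0.483, 0.429, 0.017], 0.82)]
top case_wrench [([0.725, 0.068, 0.008], 0.71)]
side stopwatch [([0.472, 0.237, 0.025], 0.76)]
side crown [([0.47, 0.236, 0.027], 0.91)]
side stand_head [([0.521, -0.106, 0.11], 0.72)]
side jaw [([0.47, 0.236, 0.024], 0.75), ([0.526, -0.113, 0.122], 0.67)]
side jaw_knob [([0.526, -0.116, 0.118], 0.73)]
side jaw_face [([0.539, -0.386, 0.093], 0.7), ([0.528, -0.116, 0.12], 0.62)]
side stop_pins [([0.528, -0.105, 0.11], 0.86), ([0.536, -0.386, 0.09], 0.22)]
side start_top [([0.54, -0.386, 0.092], 0.41)]
side tin [([0.619, 0.25, 0.026], 0.84), ([0.393, 0.058, 0.021], 0.57)]
side loupe [([0.395, 0.059, 0.021], 0.8)]
side blower [([0.736, 0.252, 0.041], 0.77), ([0.724, 0.076, 0.007], 0.38)]
side screwdriver [([0.387, -0.217, 0.017], 0.49)]
side oil_bottle [([0.471, 0.237, 0.025], 0.6), ([0.733, -0.19, 0.025], 0.56)]
side parts_dish [([0.481, 0.419, 0.016], 0.76), ([0.47, 0.239, 0.025], 0.68)]
side case_wrench [([0.725, 0.076, 0.006], 0.65)]
1.6 [ 0.1466 -0.6075  0.4047] [[-0.9721 -0.2346  0.    ]
 [-0.2346  0.9721 -0.    ]
 [ 0.     -0.     -1.    ]] 0.1635
```

View pics/top0.png

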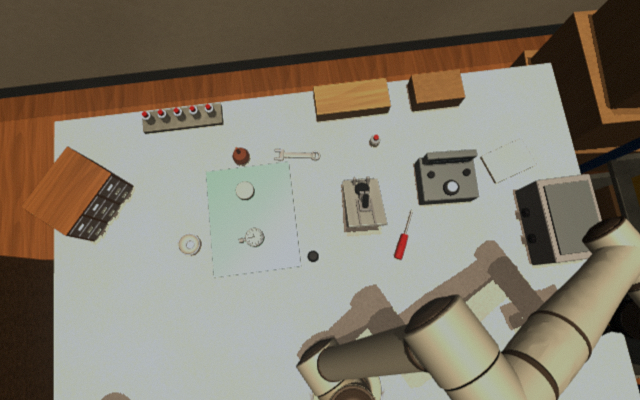

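View pics/side0.png

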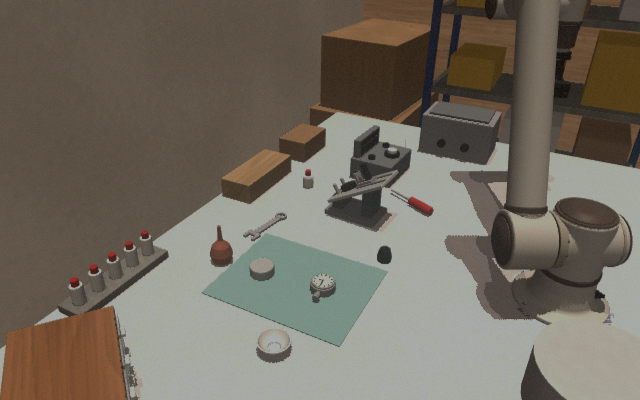

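```bash
python3 - <<'E'
from h import *
np.set_printoptions(precision=4,suppress=True)
c=eyes.get_calibration("wrist");print(np.array(c["T_tool_cam"]),np.array(c["camera_matrix"]))
for k in (0,1):
  R=np.array(sense()["ee_rot"]);p=sense()["tcp_pos"]
d=R.T@(np.array([0.47,-0.115,0.40])-p);print(d/0.02)
im=cv2.imread("pics/top0.png")
a=cv2.resize(im[160:260,330:430],(400,400),interpolation=3);b=cv2.resize(im[200:300,210:310],(400,400),interpolation=3)
cv2.imwrite("pics/crop.png",np.hstack([a,b]))
E
```

```text
[[ 0.0006 -0.961  -0.2767  0.0763]
 [ 1.      0.0004  0.0007 -0.0005]
 [-0.0006 -0.2767  0.961   0.0213]
 [ 0.      0.      0.      1.    ]] [[326.5214   0.     319.9964]
 [  0.     326.5214 200.5522]
 [  0.       0.       1.    ]]
[-21.494   20.147    0.2364]
```

View pics/crop.png

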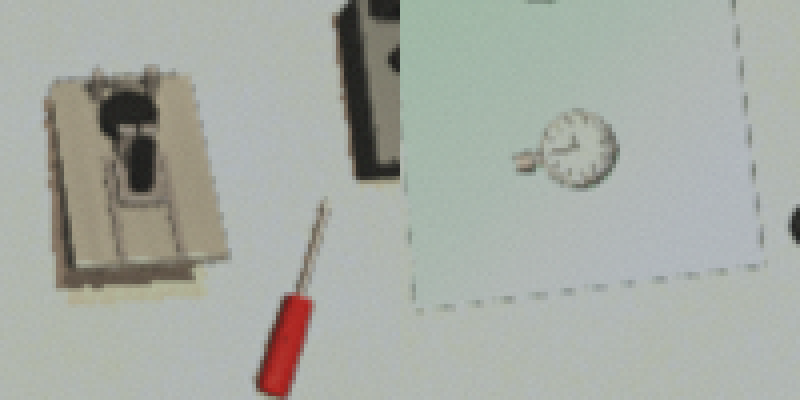

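jog_arm([
  [-1,0.95,0,0],
  [-1,0.95,0,0],
  [-1,0.95,0,0],
  [-1,0.95,0,0],
  [-1,0.95,0,0],
  [-1,0.95,0,0],
  [-1,0.95,0,0],
  [-1,0.95,0,0],
  [-1,0.95,0,0],
  [-1,0.95,0,0],
])

```text
time_s: 2.6
tcp_pos: [0.2969, -0.3749, 0.405]
ee_rot: [[-0.972, -0.235, 0.0], [-0.235, 0.972, -0.0], [-0.0, -0.0, -1.0]]
wrist_force: [-0.5, -0.2, -0.0]
gripper_width: 1.0
gripper_force: 0.0
```

jog_arm([
  [-1,0.95,0,0],
  [-1,0.95,0,0],
  [-1,0.95,0,0],
  [-1,0.95,0,0],
  [-1,0.95,0,0],
  [-1,0.95,0,0],
  [-1,0.95,0,0],
  [-1,0.95,0,0],
  [-1,0.95,0,0],
  [-1,0.95,0,0],
], grip=44)

```text
time_s: 3.6
tcp_pos: [0.4468, -0.1433, 0.405]
ee_rot: [[-0.972, -0.235, 0.001], [-0.235, 0.972, -0.0], [-0.001, -0.0, -1.0]]
wrist_force: [-0.3, 0.2, -0.6]
gripper_width: 0.506
gripper_force: 0.0
```

```bash
cat >> h.py <<'E'
def wpose():
    s=sense();c=eyes.get_calibration("wrist");T=np.eye(4);T[:3,:3]=s["ee_rot"];T[:3,3]=s["tcp_pos"]
    return T@np.array(c["T_tool_cam"]),np.array(c["camera_matrix"])
def wray(W,K,px,z):
    d=W[:3,:3]@np.linalg.inv(K)@np.array([px[0],px[1],1.]);o=W[:3,3];return o+d*(z-o[2])/d[2]
def wproj(W,K,X):
    p=K@(W[:3,:3].T@(np.array(X)-W[:3,3]));return p[:2]/p[2]
E
python3 - <<'E'
from h import *
np.set_printoptions(precision=4,suppress=True)
W,K=wpose();im=eyes.capture("wrist");cv2.imwrite("pics/w1.png",im);np.savez("w1.npz",W=W,K=K)
s=sense();print(s["time_s"],s["tcp_pos"],s["joints"],s["ee_rot"][0])
for n in ["stand_head","jaw","jaw_knob","jaw_face","stop_pins"]:
    print(n,[(np.round(d["centre"],3).tolist(),round(d["conf"],2)) for d in eyes.spot_in("wrist",n)[:2]])
E
```

```text
3.65 [ 0.4486 -0.1414  0.4051] [  2.3587   6.7782 -20.3307  -0.0126 -62.7458 -78.6464] [-0.9715 -0.2369  0.0025]
stand_head [([0.484, -0.127, 0.127], 0.94)]
jaw [([0.505, -0.124, 0.125], 0.64)]
jaw_knob [([0.506, -0.125, 0.124], 0.76)]
jaw_face [([0.509, -0.122, 0.121], 0.79)]
stop_pins [([0.48, -0.131, 0.126], 0.93)]
```

View pics/w1.png

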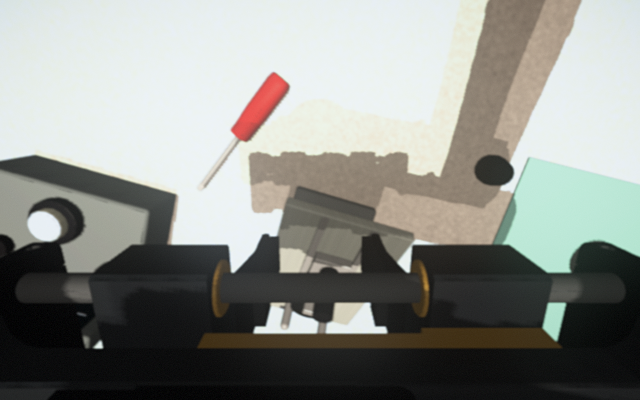

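jog_arm([
  [-1,-0.1,0,0],
  [-1,-0.1,0,0],
  [-1,-0.1,0,0],
  [-1,-0.1,0,0],
  [-1,-0.1,0,0],
  [-1,-0.1,0,0],
  [-0.5,0,0,0],
  [0,0,0,1],
  [0,0,0,0.95],
  [0,0,0,0],
])

```text
time_s: 4.9
tcp_pos: [0.575, -0.1261, 0.4047]
ee_rot: [[-0.997, -0.08, -0.001], [-0.08, 0.997, 0.0], [0.001, 0.0, -1.0]]
wrist_force: [0.2, 0.1, -1.0]
gripper_width: 0.503
gripper_force: 0.0
```

```bash
python3 - <<'E'
from h import *
np.set_printoptions(precision=4,suppress=True)
W,K=wpose();im=eyes.capture("wrist");np.savez("w1.npz",W=W,K=K)
s=sense();print(s["time_s"],s["tcp_pos"],s["joints"],s["ee_rot"][0])
for n in ["stand_head","jaw","jaw_knob","jaw_face","stop_pins"]:
    print(n,[(np.round(d["centre"],3).tolist(),round(d["conf"],2)) for d in eyes.spot_in("wrist",n)[:2]])
cv2.imwrite("pics/w2.png",cv2.resize(im[40:280,160:480],(800,600),interpolation=3))
E
```

```text
4.95 [ 0.575  -0.126   0.4048] [  3.389   18.5151  -4.841   -0.0057 -66.6648 -88.7197] [-0.9967 -0.0814 -0.0004]
stand_head [([0.508, -0.116, 0.119], 0.81)]
jaw [([0.519, -0.122, 0.128], 0.71)]
jaw_knob [([0.517, -0.122, 0.127], 0.55)]
jaw_face [([0.521, -0.118, 0.119], 0.7), ([0.618, 0.224, 0.03], 0.37)]
stop_pins [([0.503, -0.124, 0.118], 0.71)]
```

View pics/w2.png

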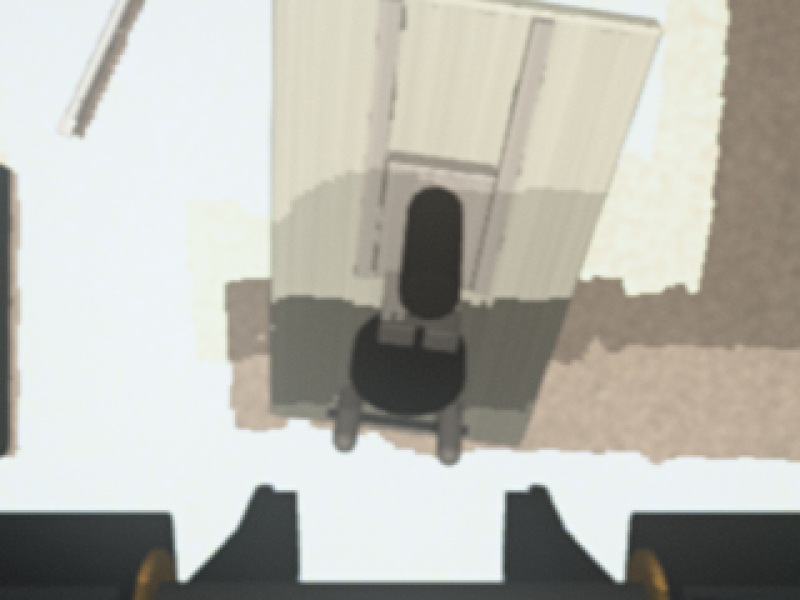

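```bash
cat > fit.py <<'E'
from h import *
from scipy.optimize import least_squares
np.set_printoptions(precision=4,suppress=True)
d=np.load("w1.npz");W,K=d["W"],d["K"]
def bed(p,x,y,z):
    c,s=np.cos(p[2]),np.sin(p[2]);Rz=np.array([[c,-s,0],[s,c,0],[0,0,1]])
    B=Rz@np.array([[-.866,0,.5],[0,-1,0],[.5,0,.866]]);return np.array([p[0],p[1],.085])+B@np.array([x,y,z])
if __name__=="__main__":
    obs=[((345,438),(-.027,.021,.012),0),((449,450),(-.027,-.021,.012),0),((408,414),(-.022,0,0),0),((432,288),(.069,0,.041),1),((418,340),(.035,0,.025),1)]
    def px(p,o): X=list(o[1]);X[0]+=o[2]*p[3];u=wproj(W,K,bed(p,*X));return (u-[160,40])*2.5
    f=lambda p:np.concatenate([px(p,o)-o[0] for o in obs])
    r_=least_squares(f,[.53,-.12,0,.01]);print(r_.x[:2],np.degrees(r_.x[2]),r_.x[3]);print(f(r_.x).reshape(-1,2))
    p=r_.x;np.save("bed.npy",p)
    for y in(.055,-.055): print((wproj(W,K,bed(p,-.06,y,-.014))-[160,40])*2.5,(wproj(W,K,bed(p,.1,y,-.014))-[160,40])*2.5)
    for X in [(0,0,0),(.069+p[3],0,.041),(-.027,.021,.012),(-.027,-.021,.012)]: print(bed(p,*X),proj("top",bed(p,*X)))
E
python3 fit.py
```

```text
[ 0.5734 -0.1231] -2.5869921753518508 0.00431636448334853
[[ 0.7525 -0.0897]
 [ 3.5477  0.653 ]
 [-5.4602 -0.7097]
 [-0.1659 -0.2052]
 [ 1.085   0.4006]]
[270.5552 433.7731] [267.86    80.1463]
[517.8858 463.2328] [630.0286 128.8035]
[ 0.5734 -0.1231  0.085 ] [360.9189 187.2607]
[ 0.5305 -0.1212  0.1572] [365.0957 196.0793]
[ 0.6018 -0.1454  0.0819] [366.6558 177.5637]
[ 0.6037 -0.1035  0.0819] [352.9218 178.6929]
```

jog_arm([
  [0,0,0,0.8],
  [0,0,0,0.8],
  [0.9,0.14,0,0],
  [0.9,0,0,0],
  [0.7,0,0.7,0],
  [0,0,1,0],
  [0,0,1,0],
  [0,0,1,0],
  [0,0,1,0],
  [0,0,0,0],
])

```text
time_s: 6.2
tcp_pos: [0.5247, -0.1203, 0.3082]
ee_rot: [[-0.999, 0.047, -0.006], [0.047, 0.999, 0.0], [0.006, -0.0, -1.0]]
wrist_force: [0.1, -0.2, -0.6]
gripper_width: 0.502
gripper_force: 0.0
```

jog_arm([
  [0,0,0,0],
  [0,0,0,0],
  [0,0,0,0],
  [0,0,0,0],
], grip=5)

```text
time_s: 6.6
tcp_pos: [0.5259, -0.1203, 0.3117]
ee_rot: [[-0.999, 0.047, 0.002], [0.047, 0.999, 0.0], [-0.002, 0.0, -1.0]]
wrist_force: [0.9, -0.2, 0.0]
gripper_width: 0.225
gripper_force: 0.0
```

jog_arm([
  [0,0,0,0],
  [0,0,0,0],
  [0.2,0,-0.12,0],
  [0.3,0,-0.17,0],
  [0.3,0,-0.17,0],
  [0.3,0,-0.17,0],
  [0.3,0,-0.17,0],
  [0.3,0,-0.17,0],
  [0.25,0,-0.15,0],
  [0.1,0,-0.06,0],
])

```text
time_s: 7.6
tcp_pos: [0.4847, -0.1184, 0.3353]
ee_rot: [[-0.999, 0.047, 0.002], [0.047, 0.999, -0.0], [-0.002, -0.0, -1.0]]
wrist_force: [3.3, -4.5, 1.7]
gripper_width: 0.197
gripper_force: 30.0
```

jog_arm([
  [0,0,0,0],
  [0,0,0,0],
])

```text
time_s: 7.8
tcp_pos: [0.485, -0.1184, 0.3352]
ee_rot: [[-0.999, 0.047, 0.001], [0.047, 0.999, -0.0], [-0.001, -0.0, -1.0]]
wrist_force: [1.3, -4.1, 5.7]
gripper_width: 0.202
gripper_force: 30.0
```

jog_arm([
  [0.15,0,-0.08,0],
  [0.15,0,-0.08,0],
  [0,0,0,0],
  [0,0,0,0],
])

```text
time_s: 8.2
tcp_pos: [0.4823, -0.1183, 0.3358]
ee_rot: [[-0.999, 0.047, 0.011], [0.047, 0.999, -0.0], [-0.011, 0.0, -1.0]]
wrist_force: [17.7, -10.6, -18.7]
gripper_width: 0.196
gripper_force: 30.0
```

jog_arm([
  [0,0,0,0],
  [0,0,0,0],
  [0,0,0,0],
  [0,0,-0.5,0],
  [0,0,-1,0],
  [0,0,-1,0],
  [0,0,-1,0],
], grip=60)

```text
time_s: 8.9
tcp_pos: [0.4783, -0.1179, 0.4091]
ee_rot: [[-0.999, 0.047, 0.0], [0.047, 0.999, 0.0], [-0.0, 0.0, -1.0]]
wrist_force: [-0.5, -0.5, 0.1]
gripper_width: 0.672
gripper_force: 0.0
```

jog_arm([
  [0.04,1,0,-1],
  [-0.03,1,0,-1],
  [-0.11,0.99,0,-1],
  [-0.19,0.98,0,-1],
  [-0.27,0.96,0,-1],
  [-0.35,0.94,0,-1],
  [-0.42,0.91,0,-1],
  [-0.49,0.87,0,-1],
  [-0.56,0.83,0,-1],
  [-0.62,0.78,0,-1],
], grip=80)

```text
time_s: 9.9
tcp_pos: [0.4783, 0.0826, 0.4085]
ee_rot: [[-0.727, -0.686, 0.0], [-0.686, 0.727, 0.001], [-0.001, 0.0, -1.0]]
wrist_force: [0.8, -1.0, -0.2]
gripper_width: 0.921
gripper_force: 0.0
```

jog_arm([
  [-0.68,0.73,0,-1],
  [-0.74,0.67,0,-1],
  [-0.79,0.61,0,-1],
  [-0.84,0.55,0,-1],
  [-0.88,0.48,0,-1],
  [-0.91,0.41,0,-1],
  [-0.94,0.33,0,-1],
  [-0.97,0.25,0,-1],
  [-0.98,0.18,0,-1],
  [-1,0.1,0,-1],
])

```text
time_s: 10.9
tcp_pos: [0.4782, 0.2824, 0.4085]
ee_rot: [[-0.014, -1.0, 0.0], [-1.0, 0.014, 0.001], [-0.001, -0.0, -1.0]]
wrist_force: [-0.4, -0.5, 0.3]
gripper_width: 0.918
gripper_force: 0.0
```

jog_arm([
  [-0.5,0,0,0],
  [0,0,0,0],
])

```text
time_s: 11.1
tcp_pos: [0.4786, 0.2926, 0.4079]
ee_rot: [[-0.018, -1.0, -0.0], [-1.0, 0.018, 0.0], [-0.0, 0.0, -1.0]]
wrist_force: [0.2, -0.6, -0.5]
gripper_width: 0.919
gripper_force: 0.0
```

```bash
python3 - <<'E'
from h import *
np.set_printoptions(precision=4,suppress=True)
W,K=wpose();im=eyes.capture("wrist");np.savez("w3.npz",W=W,K=K);cv2.imwrite("pics/w3full.png",im)
s=sense();print(s["time_s"],s["tcp_pos"],s["joints"],s["ee_rot"][0])
for n in ["stopwatch","crown"]:
    print(n,[(np.round(d["centre"],3).tolist(),round(d["conf"],2)) for d in eyes.spot_in("wrist",n)[:2]])
m=eyes.outline_of("wrist","stopwatch")
if m:
    v,u=np.where(m[0]["mask"]);print(m[0]["conf"],u.min(),u.max(),v.min(),v.max())
cv2.imwrite("pics/w3.png",cv2.resize(im[40:280,160:480],(800,600),interpolation=3))
E
```

```text
11.15 [0.4786 0.2918 0.4078] [ 47.9325  15.6539  -8.4832  -0.0109 -65.8849 -48.9994] [-0.0187 -0.9998 -0.0004]
stopwatch [([0.478, 0.222, 0.026], 0.79)]
crown [([0.472, 0.224, 0.02], 0.63)]
0.98 295 347 84 156
```

View pics/w3.png

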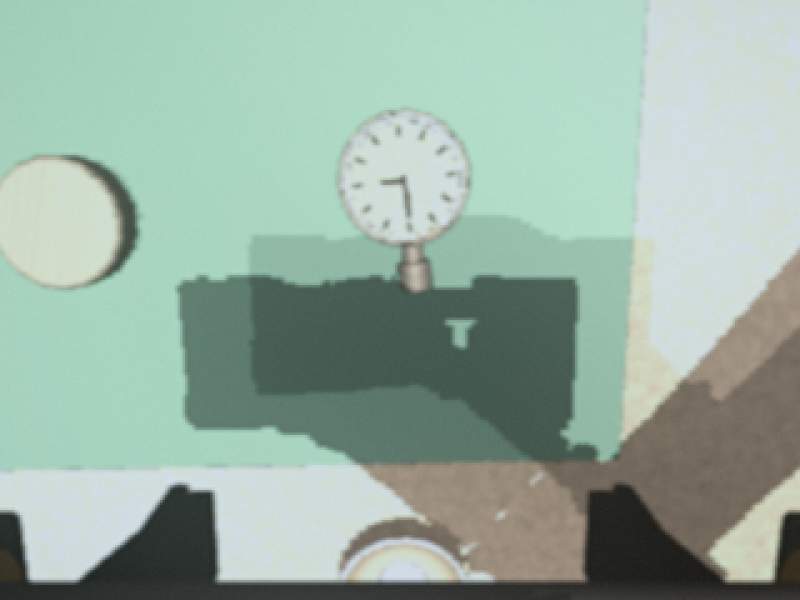

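```bash
python3 - <<'E'
from h import *
np.set_printoptions(precision=4,suppress=True)
d=np.load("w3.npz");W,K=d["W"],d["K"]
im=cv2.imread("pics/w3full.png")
f=lambda u,v,z:wray(W,K,(u/2.5+160,v/2.5+40),z)
c=f(404,178,.027);cr=f(417,290,.015);cm=f(415,270,.015);print(c,cr,cm,np.linalg.norm(cr[:2]-c[:2]),[np.degrees(np.arctan2(*(q-c)[1::-1])) for q in(cr,cm)])
print("width",f(470,178,.027)-f(338,178,.027))
s=sense();R=np.array(s["ee_rot"]);print(R.T@(c-s["tcp_pos"])/.02, "yaw",np.degrees(np.arctan2(R[1,0],R[0,0])))
E
```

```text
[0.4752 0.2212 0.027 ] [0.47   0.2707 0.015 ] [0.4708 0.2617 0.015 ] 0.04979549182807287 [np.float64(95.97859542803691), np.float64(96.19414846453002)]
width [-0.0561  0.001   0.    ]
[ 3.4836  0.1068 19.0387] yaw -91.11117913976227
```

jog_arm([
  [0,0,0,-0.8],
  [0,0,0,-0.75],
  [1,0.2,0,0],
  [1,0.2,0,0],
  [1,0.14,0,0],
  [0.49,0,1,0],
  [0,0,1,0],
  [0,0,1,0],
  [0,0,1,0],
  [0,0,1,0],
])

```text
time_s: 12.3
tcp_pos: [0.4754, 0.2193, 0.3073]
ee_rot: [[0.104, -0.995, 0.0], [-0.995, -0.104, 0.0], [-0.0, -0.0, -1.0]]
wrist_force: [-0.3, 0.3, 0.0]
gripper_width: 0.914
gripper_force: 0.0
```

jog_arm([
  [0,0,1,0],
  [0,0,1,0],
  [0,0,1,0],
  [0,0,1,0],
  [0,0,1,0],
  [0,0,0.5,0],
  [0,0,0.3,0],
  [0,0,0,0],
])

```text
time_s: 13.1
tcp_pos: [0.4756, 0.2206, 0.1914]
ee_rot: [[0.105, -0.994, -0.0], [-0.994, -0.105, -0.001], [0.0, 0.001, -1.0]]
wrist_force: [-0.4, -0.0, 0.1]
gripper_width: 0.922
gripper_force: 0.0
```

jog_arm([
  [0,0,0.1,0],
  [0,0,0,0],
  [0,0,0,0],
  [0,0,0,0],
  [0,0,0,0],
  [0,0,0,0],
], grip=40)

```text
time_s: 13.7
tcp_pos: [0.4757, 0.2214, 0.1901]
ee_rot: [[0.106, -0.994, 0.001], [-0.994, -0.106, 0.001], [-0.0, -0.001, -1.0]]
wrist_force: [-0.6, -0.0, 2.5]
gripper_width: 0.66
gripper_force: 30.0
```

jog_arm([
  [0,0,0,0],
  [0,0,-0.3,0],
  [0,0,-0.6,0],
  [0,0,-0.6,0],
])

```text
time_s: 14.1
tcp_pos: [0.4754, 0.2211, 0.22]
ee_rot: [[0.106, -0.994, -0.001], [-0.994, -0.106, -0.001], [0.001, 0.001, -1.0]]
wrist_force: [0.1, 0.2, -1.8]
gripper_width: 0.661
gripper_force: 30.0
```

jog_arm([
  [0,0,-1,0],
  [0,0,-1,0],
  [0,0,-1,0],
  [0,0,-1,0],
  [0,0,-1,0],
  [0,0,-1,0],
  [0,0,-1,0],
  [0,0,-0.6,0],
])

```text
time_s: 14.9
tcp_pos: [0.4754, 0.221, 0.374]
ee_rot: [[0.106, -0.994, 0.003], [-0.994, -0.106, 0.002], [-0.002, -0.003, -1.0]]
wrist_force: [-0.2, 0.4, -2.0]
gripper_width: 0.656
gripper_force: 30.0
```

jog_arm([
  [0.94,0.1,0,-0.99],
  [0.93,0.17,0,-0.99],
  [0.92,0.25,0,-0.99],
  [0.89,0.32,0,-0.99],
  [0.87,0.39,0,-0.99],
  [0.83,0.45,0,-0.99],
  [0.79,0.52,0,-0.99],
  [0.75,0.58,0,-0.99],
  [0.7,0.64,0,-0.99],
])

```text
time_s: 15.8
tcp_pos: [0.4753, 0.0497, 0.3717]
ee_rot: [[0.732, -0.681, -0.0], [-0.681, -0.732, 0.0], [-0.0, 0.0, -1.0]]
wrist_force: [-0.4, -0.1, -2.3]
gripper_width: 0.656
gripper_force: 30.0
```

jog_arm([
  [0.65,0.69,0,-0.99],
  [0.59,0.74,0,-0.99],
  [0.53,0.79,0,-0.99],
  [0.47,0.83,0,-0.99],
  [0.4,0.86,0,-0.99],
  [0.33,0.89,0,-0.99],
  [0.26,0.91,0,-0.99],
  [0.19,0.93,0,-0.99],
  [0.12,0.94,0,-0.99],
  [0,0,0,0],
])

```text
time_s: 16.8
tcp_pos: [0.4756, -0.1216, 0.3716]
ee_rot: [[0.999, -0.041, -0.001], [-0.041, -0.999, 0.0], [-0.001, 0.0, -1.0]]
wrist_force: [0.6, 0.0, -2.3]
gripper_width: 0.657
gripper_force: 30.0
```

jog_arm([
  [0.9,0,0,0],
  [1,0,0,0],
  [1,0,0,0],
  [1,0,0,0],
  [0.8,0,0,0],
  [0,0,0,0],
  [0,0,0,0],
])

```text
time_s: 17.5
tcp_pos: [0.5695, -0.1234, 0.371]
ee_rot: [[0.999, -0.04, -0.002], [-0.04, -0.999, 0.0], [-0.002, -0.0, -1.0]]
wrist_force: [-0.2, -0.4, -2.3]
gripper_width: 0.658
gripper_force: 30.0
```

```bash
python3 - <<'E'
from h import *
from fit import bed
np.set_printoptions(precision=4,suppress=True)
W,K=wpose();im=eyes.capture("wrist");np.savez("w4.npz",W=W,K=K);cv2.imwrite("pics/w4full.png",im)
s=sense();R=np.array(s["ee_rot"]);print(s["time_s"],s["tcp_pos"],s["joints"],"yaw",np.degrees(np.arctan2(R[1,0],R[0,0])),R[:,2])
p=np.load("bed.npy");t=bed(p,0,0,.012);print(t,R.T@(t-s["tcp_pos"])/.02)
sd=eyes.capture("side");u=proj("side",s["tcp_pos"]-np.array([0,0,.17])).astype(int);print(u)
b=sd[u[1]-50:u[1]+50,u[0]-50:u[0]+50]
cv2.imwrite("pics/w4.png",np.hstack([cv2.resize(im[:300],(480,300)),cv2.resize(b,(300,300),interpolation=3)]))
E
```

```text
17.55 [ 0.5692 -0.1235  0.3713] [  3.676   19.4166  -8.5422  -0.0308 -62.1207  84.0728] yaw -2.265569550434462 [-0.0014  0.0004 -1.    ]
[ 0.5794 -0.1234  0.0954] [ 0.5282 -0.0203 13.7936]
[351 145]
```

View pics/w4.png

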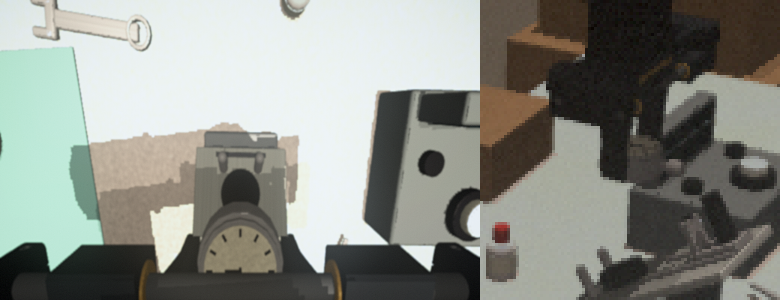

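```bash
python3 - <<'E'
from h import *
from fit import bed
np.set_printoptions(precision=3,suppress=True)
d=np.load("w4.npz");W,K=d["W"],d["K"];p=np.load("bed.npy")
f=lambda *X:print(X,(wproj(W,K,bed(p,*X)))*[.75,1])
for X in[(-.027,.021,.017),(-.027,-.021,.017),(-.027,.021,-.014),(-.027,-.021,-.014),(-.022,0,0),(0,.022,0),(0,-.022,0)]:f(*X)
g=cv2.imread("pics/w4full.png")
cv2.imwrite("pics/w4b.png",cv2.resize(g[110:250,230:410],(720,560),interpolation=3))
E
```

```text
(-0.027, 0.021, 0.017) [258.86  157.345]
(-0.027, -0.021, 0.017) [219.923 157.03 ]
(-0.027, 0.021, -0.014) [256.869 169.938]
(-0.027, -0.021, -0.014) [221.916 169.657]
(-0.022, 0, 0) [239.367 169.959]
(0, 0.022, 0) [258.889 194.974]
(0, -0.022, 0) [219.6   194.662]
```

View pics/w4b.png

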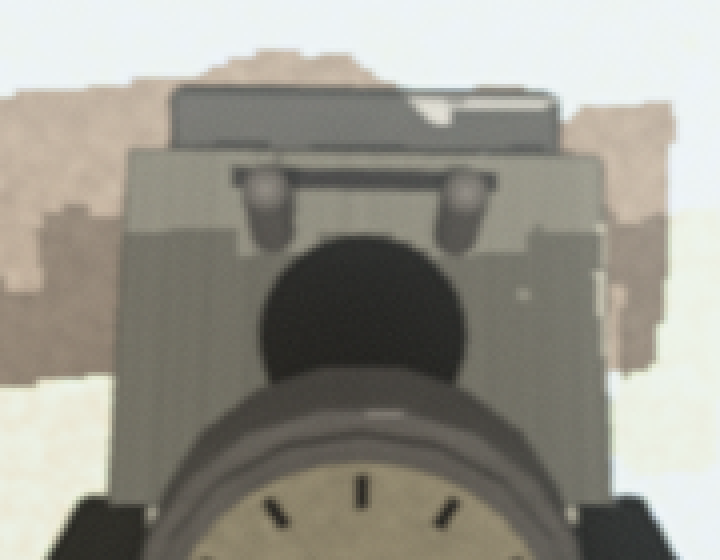

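jog_arm([
  [0.42,0.04,0.6,0.05],
  [0,0,0.9,0],
  [0,0,0.9,0],
  [0,0,0.9,0],
  [0,0,0.6,0],
  [0,0,0.2,0],
  [0,0,0.1,0],
  [0,0,0.1,0],
  [0,0,0.1,0],
  [0,0,0,0],
])

```text
time_s: 18.6
tcp_pos: [0.5783, -0.125, 0.2839]
ee_rot: [[0.999, -0.043, 0.001], [-0.043, -0.999, 0.0], [0.001, -0.0, -1.0]]
wrist_force: [0.2, -0.3, -2.5]
gripper_width: 0.658
gripper_force: 30.0
```

jog_arm([
  [0,0,0.1,0],
  [0,0,0.1,0],
  [0,0,0.1,0],
  [0,0,0,0],
])

```text
time_s: 19.0
tcp_pos: [0.5793, -0.125, 0.2795]
ee_rot: [[0.999, -0.042, 0.005], [-0.042, -0.999, -0.001], [0.005, 0.001, -1.0]]
wrist_force: [0.6, 1.1, 5.2]
gripper_width: 0.661
gripper_force: 30.0
```

jog_arm([
  [0,0,0.1,0],
  [0,0,0.1,0],
  [0,0,0,0],
])

```text
time_s: 19.3
tcp_pos: [0.5799, -0.125, 0.276]
ee_rot: [[0.999, -0.042, 0.007], [-0.042, -0.999, -0.001], [0.007, 0.001, -1.0]]
wrist_force: [1.7, 0.5, 4.7]
gripper_width: 0.662
gripper_force: 30.0
```

jog_arm([
  [0,0,0.1,0],
  [0,0,0.1,0],
  [0,0,0,0],
])

```text
time_s: 19.6
tcp_pos: [0.5802, -0.125, 0.2722]
ee_rot: [[0.999, -0.042, 0.008], [-0.042, -0.999, -0.001], [0.008, 0.001, -1.0]]
wrist_force: [2.1, 0.3, 5.4]
gripper_width: 0.657
gripper_force: 30.0
```

jog_arm([
  [0,0,0.07,0],
  [0,0,0.07,0],
  [0,0,0,0],
])

```text
time_s: 19.9
tcp_pos: [0.5803, -0.1249, 0.2709]
ee_rot: [[0.999, -0.041, 0.009], [-0.041, -0.999, -0.001], [0.009, 0.001, -1.0]]
wrist_force: [-0.7, 1.3, 11.6]
gripper_width: 0.659
gripper_force: 30.0
```

jog_arm([
  [0.05,0,0.03,0],
  [0.05,0,0.03,0],
  [0,0,0,0],
  [0,0,0,0],
])

```text
time_s: 20.3
tcp_pos: [0.5812, -0.1249, 0.2705]
ee_rot: [[0.999, -0.041, 0.005], [-0.041, -0.999, -0.001], [0.005, 0.001, -1.0]]
wrist_force: [-5.3, 2.9, 18.4]
gripper_width: 0.658
gripper_force: 30.0
```

```bash
python3 - <<'E'
from h import *
s=sense()
ims=[]
sd=eyes.capture("side");u=proj("side",[.575,-.124,.11]).astype(int)
b=cv2.resize(sd[u[1]-40:u[1]+40,u[0]-50:u[0]+50],(500,400),interpolation=3)
w=eyes.capture("wrist");print(w[:, :, 0].mean())
cv2.imwrite("pics/p5.png",np.hstack([b,cv2.resize(w[130:290,260:380],(300,400),interpolation=3)]))
E
```

```text
125.955734375
```

View pics/p5.png

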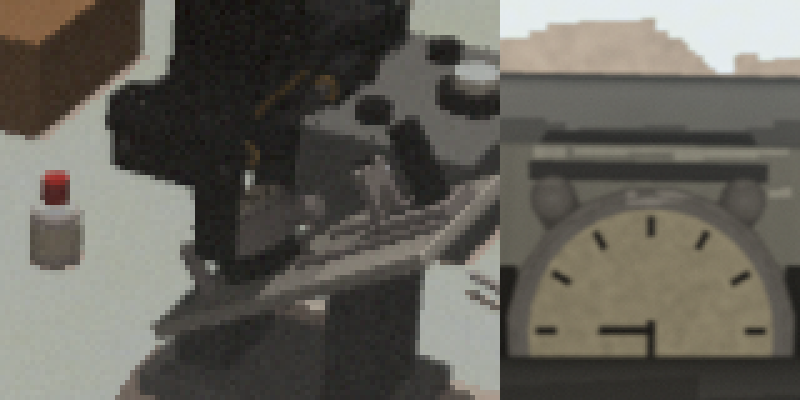

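jog_arm([
  [0,0,-0.05,0],
  [0,0,0,0],
  [0,0,0,0],
  [0,0,0,0],
  [0,0,0,0],
], grip=76)

```text
time_s: 20.9
tcp_pos: [0.5802, -0.1252, 0.266]
ee_rot: [[0.999, -0.043, -0.001], [-0.043, -0.999, -0.0], [-0.001, 0.0, -1.0]]
wrist_force: [1.3, -0.2, -0.4]
gripper_width: 0.87
gripper_force: 0.0
```

jog_arm([
  [0,0,-0.5,0],
  [0,0,-1,0],
  [0,0,-1,0],
  [0,0,-1,0],
  [0,0,-1,0],
  [0,0,-1,0],
  [0,0,-1,0],
  [-1,0,0,0],
  [-1,0,0,0],
  [0,0,0,0],
])

```text
time_s: 21.9
tcp_pos: [0.5385, -0.1234, 0.3977]
ee_rot: [[0.999, -0.043, 0.0], [-0.043, -0.999, 0.0], [0.0, -0.0, -1.0]]
wrist_force: [0.6, 0.0, 0.7]
gripper_width: 0.869
gripper_force: 0.0
```

```bash
python3 - <<'E'
from h import *
np.set_printoptions(precision=4,suppress=True)
W,K=wpose();w=eyes.capture("wrist");np.savez("w6.npz",W=W,K=K);s=sense();print(s["time_s"],s["tcp_pos"])
print([(np.round(d["centre"],3).tolist(),round(d["conf"],2)) for n in("stopwatch","crown","jaw_knob") for d in eyes.spot_in("wrist",n)[:1]])
cv2.imwrite("pics/w6f.png",w);cv2.imwrite("pics/w6.png",cv2.resize(w[100:250,220:420],(800,600),interpolation=3))
E
```

```text
21.95 [ 0.5397 -0.1234  0.3977]
[([0.581, -0.123, 0.107], 0.61), ([0.581, -0.125, 0.106], 0.87), ([0.49, -0.115, 0.149], 0.81)]
```

View pics/w6.png

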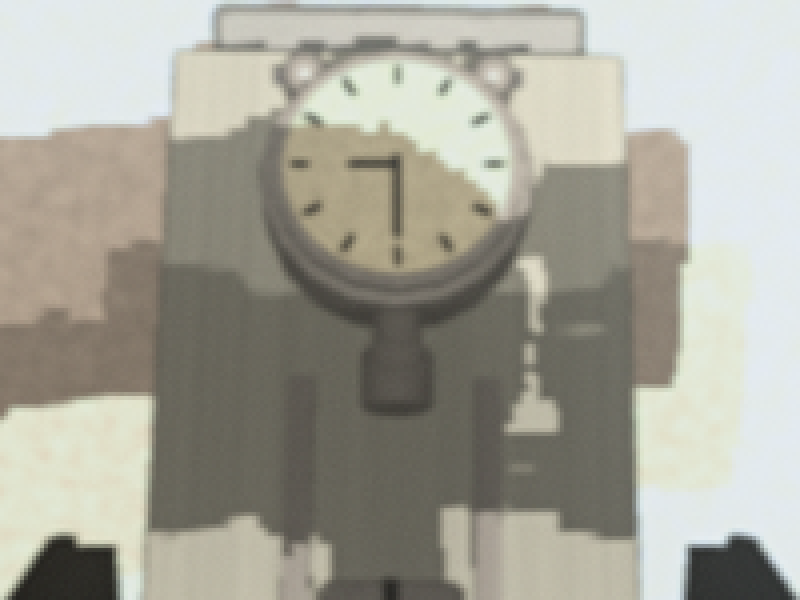

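jog_arm([
  [-0.9,-0.04,0,0],
  [-0.9,-0.04,0,0],
  [-0.89,0,0,0],
  [0,0,0.6,0],
  [0,0,0.9,0],
  [0,0,0.9,0],
  [0,0,0.7,0],
  [0,0,0,0],
], grip=44)

```text
time_s: 22.9
tcp_pos: [0.4869, -0.1194, 0.3318]
ee_rot: [[0.999, -0.044, -0.005], [-0.044, -0.999, -0.0], [-0.005, 0.0, -1.0]]
wrist_force: [-0.6, -0.3, 0.2]
gripper_width: 0.51
gripper_force: 0.0
```

jog_arm([
  [0,0,0,0],
  [0,0,0,0],
  [0,0,0,0],
  [0,0,0,0],
  [0,0,0,0],
  [0,0,0,0],
], grip=5)

```text
time_s: 23.5
tcp_pos: [0.4868, -0.119, 0.3351]
ee_rot: [[0.999, -0.043, 0.002], [-0.043, -0.999, 0.001], [0.002, -0.001, -1.0]]
wrist_force: [0.5, 4.4, 2.3]
gripper_width: 0.2
gripper_force: 30.0
```

jog_arm([
  [0.2,0,0.115,0],
  [0.2,0,0.115,0],
  [0.2,0,0.115,0],
  [0.2,0,0.115,0],
  [0.2,0,0.115,0],
  [0.2,0,0.115,0],
  [0.1,0,0.06,0],
  [0,0,0,0],
])

```text
time_s: 24.3
tcp_pos: [0.5137, -0.1204, 0.3195]
ee_rot: [[0.999, -0.043, 0.002], [-0.043, -0.999, 0.0], [0.002, -0.0, -1.0]]
wrist_force: [2.2, 5.0, 0.5]
gripper_width: 0.198
gripper_force: 30.0
```

jog_arm([
  [0.06,0,0.035,0],
  [0.06,0,0.035,0],
  [0,0,0,0],
])

```text
time_s: 24.6
tcp_pos: [0.5156, -0.1205, 0.3184]
ee_rot: [[0.999, -0.043, 0.002], [-0.043, -0.999, 0.0], [0.002, -0.0, -1.0]]
wrist_force: [1.2, 5.3, 3.2]
gripper_width: 0.197
gripper_force: 30.0
```

jog_arm([
  [0.05,0,0.03,0],
  [0.05,0,0.03,0],
  [0,0,0,0],
])

```text
time_s: 24.9
tcp_pos: [0.5176, -0.1206, 0.3173]
ee_rot: [[0.999, -0.043, 0.002], [-0.043, -0.999, 0.0], [0.002, -0.0, -1.0]]
wrist_force: [1.6, 3.8, 3.2]
gripper_width: 0.194
gripper_force: 30.0
```

jog_arm([
  [0.05,0,0.03,0],
  [0,0,0,0],
])

```text
time_s: 25.1
tcp_pos: [0.5184, -0.1207, 0.3169]
ee_rot: [[0.999, -0.043, 0.001], [-0.043, -0.999, -0.0], [0.001, -0.0, -1.0]]
wrist_force: [0.4, 6.2, 5.5]
gripper_width: 0.198
gripper_force: 30.0
```

jog_arm([
  [0.04,0,0.023,0],
  [0,0,0,0],
])

```text
time_s: 25.3
tcp_pos: [0.5187, -0.1207, 0.3168]
ee_rot: [[0.999, -0.043, -0.001], [-0.043, -0.999, -0.0], [-0.001, 0.0, -1.0]]
wrist_force: [-2.5, 6.5, 8.2]
gripper_width: 0.195
gripper_force: 30.0
```

jog_arm([
  [0.04,0,0.023,0],
  [0,0,0,0],
])

```text
time_s: 25.5
tcp_pos: [0.519, -0.1207, 0.3168]
ee_rot: [[0.999, -0.043, -0.002], [-0.043, -0.999, -0.0], [-0.002, 0.0, -1.0]]
wrist_force: [-5.2, 7.2, 11.7]
gripper_width: 0.192
gripper_force: 30.0
```

jog_arm([
  [0,0,0,0],
  [0,0,0,0],
  [0,0,0,0],
  [0,0,-0.5,0],
  [0,0,-1,0],
  [0,0,-1,0],
  [0,0,-1,0],
  [0,0,-0.8,0],
  [-1,0,0,0],
  [0,0,0,0],
], grip=44)

```text
time_s: 26.5
tcp_pos: [0.4981, -0.1203, 0.4025]
ee_rot: [[0.999, -0.044, 0.0], [-0.044, -0.999, 0.0], [0.0, -0.0, -1.0]]
wrist_force: [-0.8, 0.2, -0.3]
gripper_width: 0.505
gripper_force: 0.0
```

```bash
python3 - <<'E'
from h import *
from fit import bed
np.set_printoptions(precision=4,suppress=True)
W,K=wpose();w=eyes.capture("wrist");cv2.imwrite("pics/w7f.png",w);s=sense();print(s["time_s"],s["tcp_pos"])
g=[];o={}
for n in("stopwatch","jaw","crown","jaw_face"):
    m=eyes.outline_of("wrist",n)
    if m: v,u=np.where(m[0]["mask"]);o[n]=m[0]["mask"];print(n,round(m[0]["conf"],2),u.min(),u.max(),v.min(),v.max(),u.mean(),v.mean())
p=np.array([.574,-.124,np.radians(-2.6)])
for X in[(.049,0,.012),(.049,0,.0195),(.049,.0,.025),(-.029,0,.024),(.083,0,.041)]:print(X,wproj(W,K,bed(p,*X)))
u=int(wproj(W,K,bed(p,.049,0,.02))[0])
for v in range(130,230,3): print(v,w[v,u-8:u+9:8].mean(1).astype(int).tolist(),end=" ")
E
```

```text
26.55 [ 0.499  -0.1203  0.4022]
stopwatch 0.76 285 353 62 146 319.6018823529412 100.32588235294118
jaw 0.89 298 339 146 216 318.38050075872536 182.32814871016691
crown 0.55 285 356 62 147 319.73535492763614 100.07948541235929
jaw_face 0.85 298 340 146 216 318.62118959107806 182.782156133829
(0.049, 0, 0.012) [319.8559 153.6199]
(0.049, 0, 0.0195) [319.8593 149.9634]
(0.049, 0.0, 0.025) [319.8619 147.1459]
(-0.029, 0, 0.024) [320.0918  59.1694]
(0.083, 0, 0.041) [319.7507 183.8823]
130 [123, 190, 119] 133 [88, 141, 107] 136 [140, 121, 145] 139 [119, 120, 137] 142 [113, 121, 103] 145 [96, 72, 99] 148 [118, 57, 118] 151 [121, 56, 119] 154 [122, 53, 119] 157 [84, 62, 84] 160 [83, 81, 83] 163 [80, 80, 80] 166 [80, 72, 76] 169 [100, 88, 85] 172 [93, 45, 87] 175 [52, 42, 51] 178 [41, 40, 43] 181 [40, 40, 43] 184 [38, 42, 42] 187 [39, 40, 40] 190 [39, 40, 38] 193 [36, 39, 37] 196 [36, 37, 37] 199 [33, 36, 35] 202 [36, 36, 40] 205 [72, 36, 73] 208 [90, 59, 93] 211 [91, 90, 92] 214 [85, 85, 86] 217 [95, 94, 92] 220 [103, 104, 104] 223 [107, 103, 106] 226 [106, 104, 106] 229 [105, 104, 107]
```

jog_arm([
  [0,1,0,0],
  [0,1,0,0],
  [0,1,0,0],
  [0,1,0,0],
  [0,1,0,0],
  [0,1,0,0],
  [0,1,0,0],
  [0,1,0,0],
  [0,1,0,0],
  [0,1,0,0],
], grip=0)

```text
time_s: 27.75
tcp_pos: [0.4914, -0.3209, 0.4009]
ee_rot: [[0.999, -0.043, -0.001], [-0.043, -0.999, 0.0], [-0.001, -0.0, -1.0]]
wrist_force: [0.3, -0.2, 0.7]
gripper_width: 0.007
gripper_force: 0.0
```

jog_arm([
  [0,1,0,0],
  [0,1,0,0],
  [0,1,0,0],
  [0,0,0,0],
  [0,0,0,0],
])

```text
time_s: 28.25
tcp_pos: [0.4886, -0.3801, 0.4006]
ee_rot: [[0.999, -0.044, -0.001], [-0.044, -0.999, 0.001], [-0.001, -0.001, -1.0]]
wrist_force: [-1.1, 0.9, 0.4]
gripper_width: 0.008
gripper_force: 0.0
```

```bash
python3 - <<'E'
from h import *
np.set_printoptions(precision=4,suppress=True)
W,K=wpose();w=eyes.capture("wrist");s=sense();R=np.array(s["ee_rot"]);print(s["time_s"],s["tcp_pos"],s["gripper_width"])
for d in eyes.spot_in("wrist","start_top")[:2]: print(d)
for d in eyes.outline_of("wrist","start_top")[:1]:
    v,u=np.where(d["mask"]);print(d["conf"],u.min(),u.max(),v.min(),v.max())
# white disc directly
m=((w.min(2)>190)*255).astype(np.uint8);n,l,st,c=cv2.connectedComponentsWithStats(m)
for i in range(1,n):
    if 200<st[i,4]<6000:
        print(st[i],c[i],[wray(W,K,c[i],z) for z in(.08,.09)],"width",st[i,2]/K[0,0]*(W[2,3]-.085))
E
```

```text
28.3 [ 0.4886 -0.3796  0.4009] 0.0034695600537168283
{'centre': [0.5428, -0.3909, 0.0909], 'conf': 0.73}
0.65 315 350 114 149
[  0  66  25  50 861] [ 9.9524 88.4472] [array([ 0.5904, -0.1153,  0.08  ]), array([ 0.5895, -0.1243,  0.09  ])] width 0.02252450725632592
[316 114  35  32 726] [334.7025 128.2989] [array([ 0.5443, -0.396 ,  0.08  ]), array([ 0.545 , -0.3956,  0.09  ])] width 0.031534310158856285
[ 38 126  37  71 846] [ 55.9586 152.7719] [array([ 0.5335, -0.1402,  0.08  ]), array([ 0.5345, -0.1484,  0.09  ])] width 0.033336270739362364
[ 166  156   62  116 3419] [194.9699 208.7526] [array([ 0.4745, -0.2594,  0.08  ]), array([ 0.4775, -0.2636,  0.09  ])] width 0.05586077799568828
[338 168  27  13 284] [351.6092 173.588 ] [array([ 0.5023, -0.4105,  0.08  ]), array([ 0.5044, -0.4096,  0.09  ])] width 0.024326467836831994
[  66  210   40   62 1172] [ 87.6647 240.4369] [array([ 0.4463, -0.1482,  0.08  ]), array([ 0.4503, -0.1561,  0.09  ])] width 0.03603921161012147
[  0 220  26  36 667] [ 10.06   234.7316] [array([ 0.4556, -0.0733,  0.08  ]), array([ 0.4593, -0.0836,  0.09  ])] width 0.023425487546578957
[149 303  38  30 929] [168.7137 318.6588] [array([ 0.3533, -0.2129,  0.08  ]), array([ 0.3603, -0.2186,  0.09  ])] width 0.0342372510296154
[ 455  303   77   45 2541] [486.4892 326.8001] [array([ 0.3286, -0.5525,  0.08  ]), array([ 0.3364, -0.5469,  0.09  ])] width 0.06937548234948383
```

jog_arm([
  [1,0.2,0,0],
  [1,0.2,0,0],
  [0.73,0.2,0,0],
  [0,0,1,0],
  [0,0,1,0],
  [0,0,1,0],
  [0,0,1,0],
  [0,0,1,0],
  [0,0,0.6,0],
  [0,0,0,0],
])

```text
time_s: 29.4
tcp_pos: [0.5422, -0.3933, 0.2875]
ee_rot: [[0.999, -0.043, -0.004], [-0.043, -0.999, 0.002], [-0.004, -0.002, -1.0]]
wrist_force: [-0.2, 0.6, 0.0]
gripper_width: 0.007
gripper_force: 0.0
```

jog_arm([
  [0,0,0.15,0],
  [0,0,0.15,0],
  [0,0,0,0],
])

```text
time_s: 29.7
tcp_pos: [0.5425, -0.3941, 0.2839]
ee_rot: [[0.999, -0.043, 0.001], [-0.043, -0.999, -0.0], [0.001, 0.0, -1.0]]
wrist_force: [0.5, -0.1, 0.0]
gripper_width: 0.004
gripper_force: 0.0
```

jog_arm([
  [0,0,0.15,0],
  [0,0,0.15,0],
  [0,0,0.15,0],
  [0,0,0,0],
])

```text
time_s: 30.1
tcp_pos: [0.5425, -0.3942, 0.2742]
ee_rot: [[0.999, -0.043, -0.0], [-0.043, -0.999, -0.0], [-0.0, 0.0, -1.0]]
wrist_force: [-0.2, 0.9, 2.3]
gripper_width: 0.003
gripper_force: 0.8
```

jog_arm([
  [0,0,0.1,0],
  [0,0,0.1,0],
  [0,0,0,0],
])

```text
time_s: 30.4
tcp_pos: [0.5425, -0.3941, 0.2707]
ee_rot: [[0.999, -0.043, 0.0], [-0.043, -0.999, -0.0], [0.0, 0.0, -1.0]]
wrist_force: [-1.6, 0.1, 2.9]
gripper_width: 0.0
gripper_force: 1.8
```

jog_arm([
  [0,0,0.1,0],
  [0,0,0.1,0],
  [0,0,0,0],
])

```text
time_s: 30.7
tcp_pos: [0.5425, -0.3941, 0.2686]
ee_rot: [[0.999, -0.042, 0.0], [-0.042, -0.999, -0.001], [0.0, 0.001, -1.0]]
wrist_force: [-3.1, 3.7, 10.7]
gripper_width: 0.005
gripper_force: 5.5
```

jog_arm([
  [0,0,0.06,0],
  [0,0,0,0],
  [0,0,0,0],
])

```text
time_s: 31.0
tcp_pos: [0.5424, -0.394, 0.2685]
ee_rot: [[0.999, -0.042, 0.001], [-0.042, -0.999, -0.001], [0.001, 0.001, -1.0]]
wrist_force: [-3.8, 4.4, 15.1]
gripper_width: 0.009
gripper_force: 7.4
```

jog_arm([
  [0,0,-0.5,0],
  [0,0,-1,0],
  [0,0,-1,0],
  [0,0,-1,0],
  [0,0,-1,0],
  [0,0,0,0],
])

```text
time_s: 31.6
tcp_pos: [0.543, -0.3945, 0.358]
ee_rot: [[0.999, -0.043, 0.005], [-0.043, -0.999, -0.003], [0.006, 0.003, -1.0]]
wrist_force: [-0.2, -0.1, 0.6]
gripper_width: 0.007
gripper_force: 0.0
```

```bash
python3 - <<'E'
from h import *
sd=eyes.capture("top")
for n in("stopwatch","jaw"):print(n,[(np.round(d["centre"],3).tolist(),round(d["conf"],2)) for d in eyes.spot_in("top",n)[:1]])
print(sense()["time_s"],r.finish_job())
E
```

```text
stopwatch [([0.577, -0.122, 0.108], 0.69)]
jaw [([0.514, -0.116, 0.128], 0.63)]
the job is handed in; nothing more can be done
31.75 None
```

I handed the job in at 31.8 s: the jaw was pulled up to its stop, the watch was laid dial up against both pins with its crown at the rib and let go, the jaw was slid down onto the crown, and the start button was pressed to its stop; the judge gave no verdict.

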